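Empty the tasting beaker and stack the beakers in the counter caddy

TASK

Tip all four sweets out of the red beaker into the wooden tray. Put the beakers away as one stack in the leaning steel caddy, mouths up: nest the blue beaker fully home into the caddy's white one, and the empty red beaker fully home into the blue; lower them in gently, without dropping or knocking, and leave the other things on the counter alone.

Things in the scene. Friction and masses are not known exactly. Their poses are not given: they have to be found in the camera images.
- red: Red stacking beaker, 84 mm tall, round: conical body 44 mm across at the foot, 56 at 46 mm height; above it a straight collar 66 mm across (60 inside) up to the open rim; floor 5 mm thick. Starts upright on the counter with four sweets in it; about 0.09 kg empty. Origin: centre of its underside; z: its axis, towards the mouth.
- blue: Blue stacking beaker, same shape and size as the red. Starts upright and empty on the counter; about 0.09 kg. Origin: centre of its underside; z: its axis, towards the mouth.
- holder: White beaker of the same shape, fixed in the caddy, its mouth leaning 0.35 rad to the far side, away from the robot. Origin: centre of its underside, 20 mm up; z: its axis, towards the mouth. A beaker nested fully home shares the axis, its collar's lower edge on the other's rim: its origin then lies 38 mm above the other's along the axis (under 2 mm side play).
- caddy: Steel caddy fixed to the counter that holds the white beaker: foot plate 130 x 110 x 10 mm with two upright cheeks beside the beaker, outer faces 86 mm apart and 70 mm high. Origin: centre of its underside; its +x axis is the way the beaker's mouth leans.
- tray: Open wooden tray fixed to the counter, 160 (x) x 220 (y) mm and 45 mm high, walls and floor 6 mm thick. Origin: centre of its underside.
- sweet0: Wrapped sweet (gold), a stubby oblong 25 mm long and 19 mm thick, 12 g, loose, starts in the red beaker. Origin: its centre.
- sweet1: Wrapped sweet (green), a stubby oblong 25 mm long and 19 mm thick, 12 g, loose, starts in the red beaker. Origin: its centre.
- sweet2: Wrapped sweet (gold), a stubby oblong 25 mm long and 19 mm thick, 12 g, loose, starts in the red beaker. Origin: its centre.
- sweet3: Wrapped sweet (green), a stubby oblong 25 mm long and 19 mm thick, 12 g, loose, starts in the red beaker. Origin: its centre.
- mug: White ceramic mug, 80 mm across, 90 mm tall, a bystander. Origin: centre of its underside.
- jar: Amber glass jar with black cap, 64 mm across, 100 mm tall, a bystander. Origin: centre of its underside.
- spoon: Spoon lying on the counter, a bystander about 20 mm high. Origin: under its middle.
- orange_center (a point): Orange, ball of 72 mm, a bystander. Point: its centre.
- lime_center (a point): Lime, ball of 52 mm, a bystander. Point: its centre.
- napkins: Pack of paper napkins, 100 x 100 x 60 mm, a bystander. Origin: centre of its underside.
Things that resemble listed ones, but are neither listed nor needed, are in the scene too. Of the things that look like the red, take the one that is farthest to the robot's left at the start. Several things have the shape of the blue; the one meant has the colours described above.

How it is judged:
By the outcome, as a careful person would: the job done as asked, in the order asked, and still so for the second after the job is handed in, with the robot touching nothing.
It also fails if it takes over 72 s, if anything falls off the work surface, if the arm or the gripper's body presses on something with over 40 N, if the wrist force passes 120 N, or if a joint passes its speed limit or range.

ROBOT

A 6-joint arm with a two-finger parallel gripper is mounted at the origin on the work surface. World frame = base frame: x ahead of the robot, y to its left, z up, the work surface at z = 0. Lengths are in m, angles in degrees, forces in N, time in s.
With the tool pointing down it reaches from about 0.4 to 0.825 m from the base axis. Payload 7 kg.
Tool frame: the origin (TCP) lies between the finger pads; the fingertips stand 19 mm ahead of it and the grasp point (between the pads) is the TCP; z points along the fingers, y is the line along which they close (so a half turn about z gives the same grasp; the last joint's range is limited). The gripper opens to 88 mm and grips with 3 to 60 N. Pads are 19 mm wide; open, the fingers measure 130 mm over their backs; the gripper's body (78 mm by 193 mm) begins 47 mm behind the grasp point.
Start: joints at [79.761, 20.546, 0.682, 0, -70.136, -16.507], TCP at [0.304, 0.603, 0.246] pointing down, gripper open.
Joint ranges: [-176.03, 176.03], [-82.01, 121.73], [-58.28, 71.71], [-173.87, 95.51], [-174.79, -0.11], [-173.66, 173.66]. Speed limits (degrees/s): [136.94, 136.94, 172.46, 180, 180, 180].

INTERFACE

Orientations are given as [roll, pitch, yaw] about the fixed x, y, z axes, in that order (R = Rz(yaw) Ry(pitch) Rx(roll)).
In Python, from plant import get_obs, snapshot, close_job, spot_in, spot_point gives the robot as it stands.
- The arm moves only by the tool play_rows, never from a script. Its argument "plan" is a list of rows, each a list of 6 numbers: the shift along the tool's x, y, z in cm, then the turn, a rotation vector about the tool's x, y, z in degrees. A call has 1 to 20 rows; each row shifts and turns the commanded pose from where the row before left it, along the tool's axes as they then stand; what a row does not reach is not made up. A row lasts 1/12 s, in which the tool goes at most 41.7 mm and 7.16 degrees, less where a joint would pass 70% of its speed; a pose out of reach is approached as far as the arm can. A call is refused whole if a number of a shift passes 4.17 or a number of a turn 7.16, either way. A call with a gripper value outside its range is refused whole. "grip" is the finger opening in cm, from 0 to 8.76, set as the call begins (left out, the last holds). The fingers move at their own pace and stop on an object; the grip force is fixed at half the most. Time passes only in rows, so rows that do not move let the fingers close. It gives the time, the measured TCP pose, the force, the opening and the grip force at its end, in the units of the state.
- get_obs(): the state, without advancing time (a new reading comes with each control period).
- snapshot(name): name is "scene" or "top" or "wrist"; returns a dict with "frame" (480x640x3 uint8, red, green, blue), "fx", "fy", "cx", "cy" (pixels), "position" and "attitude" of the camera in the world. Camera axes: x right, y down, z forward; pixel columns grow to the right and rows downward; lengths in m; the calibration is good to about 2 mm. A picture is of the moment at which its call begins. There is no depth.
- close_job(): hands the job in; it is judged then, once.
Trained networks look in the newest picture that a camera, given by its name, has taken for a name from the list of things; names that differ only in an ending like _2 or _b are one class to them, and where a whole thing is asked for, a point or a joint stands for the part that bears it (a point fixed in the world has none). Each returns a list of dicts, best first, with "score" (0 to 1); they miss things now and then, are a little off and sometimes report something else, mostly with a low value. They report only what shows in the picture. A call takes as long as a camera call. They do not tell look-alikes from the thing itself.
- spot_in(camera, thing): "position" ([x, y, z] in m, in world coordinates, good to about 4 mm: the middle of the surface that is visible of it).
- spot_point(camera, thing): "position" ([x, y, z] in m, in world coordinates, good to about 4 mm: a listed point, or the origin of a listed thing).
The state is a dict: "clock": time; "joint_pos": joint angles; "qvel": joint speeds; "tau": joint torques, N m; "tool_pos": TCP position; "orientation": TCP orientation; "force": force on the tool from outside, world axes, zero at the start; "moment": the same for the moment, N m; "opening": finger opening in m; "gripper_force": force on a finger pad.
Only numpy, scipy, OpenCV 4.12 (cv2) and the standard library are available. Lean on these libraries where they do the work, as an engineer would, in place of code of your own. Each camera call takes 0.05 s, during which the arm holds its last target. There are 200 camera calls.

## Working session

There is one attempt and no reset: what is moved stays moved. The work goes in short steps, Python scripts to look and compute and a tool call to move; the robot and the scene stay as the last step left them, time stands still between calls to the robot, and variables do not carry over. Pictures are saved under pics/ and viewed, at most 10 in all, crops included, and the job is handed in when it is done.

Besides the shell and the picture viewer there is one more tool, called as name([rows], argument=value, ...), one row to a line, values as JSON. play_rows: Moves the arm, as the interface text tells. Its arguments: {"type":"object","properties":{"plan":{"type":"array","items":{"type":"array","items":{"type":"number"}}},"grip":{"type":"number"}},"required":["plan"]}

```bash
mkdir -p pics; ls; python3 - <<'E'
from plant import *
import cv2,numpy as np
for c in ["scene","top"]:
    s=snapshot(c); cv2.imwrite(f"pics/{c}0.png",s["frame"][:,:,::-1])
    print(c,np.round(s["position"],3),s["attitude"],s["fx"],s["cx"],s["cy"])
    for t in ["red","blue","holder","caddy","tray","mug","jar","spoon","orange_center","lime_center","napkins"]:
        print(t,[(np.round(d["position"],3).tolist(),round(d["score"],2)) for d in spot_point(c,t)])
o=get_obs();print(o)
E
```

```text
pics
scene [1.652 0.006 1.422] [-141.15801541    0.57200988   87.21417434] 612.7049191334905 323.6144446115822 226.1258535527634
red [([0.499, -0.283, 0.002], 0.92), ([0.51, -0.418, 0.005], 0.62), ([0.495, 0.251, 0.02], 0.46)]
blue [([0.354, -0.035, -0.002], 0.95), ([0.476, -0.042, -0.001], 0.78)]
holder [([0.498, 0.251, 0.018], 0.73)]
caddy [([0.517, 0.249, -0.001], 0.87)]
tray [([0.659, 0.024, -0.002], 0.86), ([0.5, -0.28, -0.0], 0.67)]
mug [([0.696, 0.253, 0.001], 0.62)]
jar [([0.696, -0.282, -0.002], 0.7)]
spoon [([0.743, -0.213, -0.0], 0.79)]
orange_center [([0.659, 0.429, 0.036], 0.92)]
lime_center [([0.639, -0.449, 0.025], 0.55)]
napkins [([0.551, 0.552, 0.001], 0.83)]
top [0.32  0.047 1.404] [-170.20173274    0.64319296  -90.84049764] 575.7408026239095 327.9732885518597 230.43107098323256
red [([0.511, -0.416, 0.001], 0.92), ([0.504, -0.281, 0.001], 0.71)]
blue [([0.354, -0.036, 0.002], 0.94), ([0.694, -0.284, 0.001], 0.42)]
holder [([0.496, 0.246, 0.022], 0.62)]
caddy [([0.516, 0.253, -0.001], 0.89)]
tray [([0.664, 0.026, 0.002], 0.85)]
mug [([0.696, 0.251, 0.002], 0.81), ([
[... 267 characters left out ...]
[0.55, 0.552, -0.001], 0.81)]
{'clock': 1.2, 'joint_pos': array([ 7.97608965e+01,  2.05455763e+01,  6.81372368e-01,  5.84090996e-04,
       -7.01378298e+01, -1.65066236e+01]), 'qvel': array([-0.05969754,  0.04677603,  0.06579921,  0.08510938, -0.03013852,
       -0.04445246]), 'tau': array([-6.61459417e-04, -5.82383573e+01,  2.93292761e+01,  7.00208321e+00,
        1.23692147e-02, -1.43195194e-05]), 'tool_pos': array([0.30378161, 0.60273668, 0.24556747]), 'orientation': array([ 1.79998206e+02, -1.10453108e-03, -2.67455286e+01]), 'force': array([0.14358325, 0.34446657, 0.40248194]), 'moment': array([-0.00032611,  0.00897342,  0.00302846]), 'gripper_force': 0.0, 'opening': 0.08749241314768458}
```

View pics/scene0.png

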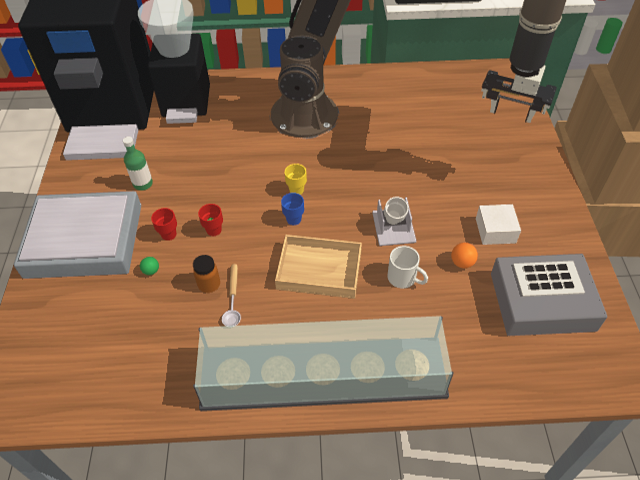

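View pics/top0.png

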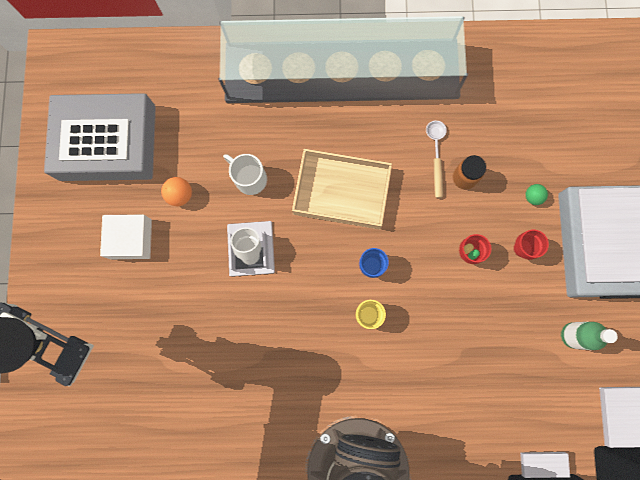

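The meant red beaker is at (475,249) in the top view and holds the sweets; its look-alike is at (531,244). Blue is at (374,263), with the yellow decoy at (371,314). The caddy is at (250,248) and the tray at (343,188).

My plan is to grasp red with the tool tilted sideways, tip it by rolling about the tool axis, set it down, then nest blue and red from above.

```bash
cat > h.py <<'E'
import numpy as np, sys
from scipy.spatial.transform import Rotation as Ro
from plant import *
def cur():
    o=get_obs(); return np.array(o["tool_pos"]),Ro.from_euler("xyz",o["orientation"],degrees=True),o
def frame(z,y):
    z=np.array(z,float);z/=np.linalg.norm(z);y=np.array(y,float);y-=z*(y@z);y/=np.linalg.norm(y)
    return Ro.from_matrix(np.c_[np.cross(y,z),y,z])
def rows(p0,R0,p1,R1,n=None):
    """equal rows (screw motion) from pose 0 to pose 1"""
    rel=R0.inv()*R1; d=R0.inv().apply(np.array(p1)-p0); w=rel.as_rotvec(degrees=True)
    for k in ([n] if n else range(1,80)):
        r=Ro.from_rotvec(w/k,degrees=True); M=sum((r**i).as_matrix() for i in range(k)); v=np.linalg.solve(M,d)*100
        if np.linalg.norm(v)<4.1 and np.linalg.norm(w/k)<7.1: break
    p,R,path=p0.copy(),R0,[]
    for i in range(k): p=p+R.apply(v/100); R=R*r; path.append(p)
    path=np.array(path); print(k,"rows",np.round(v,3).tolist(),np.round(w/k,3).tolist(),"min",path.min(0).round(3),"max",path.max(0).round(3))
    return p,R
def go(*wps):
    p,R,o=cur(); print("t",round(o["clock"],2),"p",p.round(4),"rpy",np.round(o["orientation"],2),"q",np.round(o["joint_pos"],1),"F",np.round(o["force"],1),"open",round(o["opening"],4))
    for w in wps: p,R=rows(p,R,*w)
E
python3 - <<'E'
from h import *
go(([0.50,-0.05,0.28],frame([0,0,-1],[1,0,0])),([0.50,-0.16,0.16],frame([0,-np.cos(.5),-np.sin(.5)],[1,0,0])))
E
```

```text
t 1.2 p [0.3038 0.6027 0.2456] rpy [180.    -0.   -26.75] q [ 79.8  20.5   0.7   0.  -70.1 -16.5] F [0.1 0.3 0.4] open 0.0875
20 rows [-0.846, 3.987, -0.172] [0.0, 0.0, -5.837] min [ 0.203 -0.05   0.247] max [0.5   0.571 0.28 ]
9 rows [-0.499, -0.0, 1.83] [0.0, -6.817, 0.0] min [ 0.5  -0.16  0.16] max [ 0.5   -0.055  0.262]
```

```bash
python3 - <<'E'
from h import *
go(([0.50,-0.05,0.28],frame([0,0,-1],[-1,0,0])),([0.50,-0.16,0.16],frame([0,-np.cos(.5),-np.sin(.5)],[-1,0,0])))
E
```

```text
t 1.2 p [0.3038 0.6027 0.2456] rpy [180.    -0.   -26.75] q [ 79.8  20.5   0.7   0.  -70.1 -16.5] F [0.1 0.3 0.4] open 0.0875
18 rows [3.818, 1.142, -0.191] [0.0, -0.0, 3.514] min [ 0.333 -0.05   0.247] max [0.522 0.575 0.28 ]
9 rows [0.499, -0.0, 1.83] [-0.0, 6.817, 0.0] min [ 0.5  -0.16  0.16] max [ 0.5   -0.055  0.262]
```

play_rows([
  [3.82,1.14,-0.19,0,0,3.51],
  [3.82,1.14,-0.19,0,0,3.51],
  [3.82,1.14,-0.19,0,0,3.51],
  [3.82,1.14,-0.19,0,0,3.51],
  [3.82,1.14,-0.19,0,0,3.51],
  [3.82,1.14,-0.19,0,0,3.51],
  [3.82,1.14,-0.19,0,0,3.51],
  [3.82,1.14,-0.19,0,0,3.51],
  [3.82,1.14,-0.19,0,0,3.51],
  [3.82,1.14,-0.19,0,0,3.51],
  [3.82,1.14,-0.19,0,0,3.51],
  [3.82,1.14,-0.19,0,0,3.51],
  [3.82,1.14,-0.19,0,0,3.51],
  [3.82,1.14,-0.19,0,0,3.51],
  [3.82,1.14,-0.19,0,0,3.51],
  [3.82,1.14,-0.19,0,0,3.51],
  [3.82,1.14,-0.19,0,0,3.51],
  [3.82,1.14,-0.19,0,0,3.51],
], grip=8.76)

```text
clock: 2.7
tool_pos: [0.5005, -0.0518, 0.2801]
orientation: [-180.0, -0.0, -90.1]
force: [1.8, -0.6, -0.9]
opening: 0.0876
gripper_force: 0.0
```

play_rows([
  [0.5,0,1.83,0,6.8,0],
  [0.5,0,1.83,0,6.8,0],
  [0.5,0,1.83,0,6.8,0],
  [0.5,0,1.83,0,6.8,0],
  [0,0,0,0,0,0],
])

```text
clock: 3.12
tool_pos: [0.4983, -0.0838, 0.208]
orientation: [179.5, -27.8, -89.6]
force: [-1.0, 0.1, -1.2]
opening: 0.0876
gripper_force: 0.0
```

```bash
python3 - <<'E'
from h import *
go(([0.50,-0.16,0.16],frame([0,-np.cos(.5),-np.sin(.5)],[-1,0,0])))
p,R,o=cur(); q=np.array(o["joint_pos"]); print(R.as_matrix().round(3))
B=np.array([[0,0,1],[0,1,0],[1,0,0]]) 
for s in (1,-1):
  F=Ro.from_euler("Z",q[0]-16.508,degrees=True)*Ro.from_euler("Y",q[1]-q[2],degrees=True)*Ro.from_euler("X",s*q[3],degrees=True)*Ro.from_euler("Y",-q[4],degrees=True)
  print(s,F.as_matrix()[:,0].round(3))
  for s6 in(1,-1):
    G=F*Ro.from_euler("X",s6*q[5],degrees=True); print(s6,(G.inv()*R).as_matrix().round(2).tolist())
s=snapshot("top")
print([(np.round(d["position"],3).tolist(),round(d["score"],2)) for d in spot_point("top","red")])
s=snapshot("scene")
print([(np.round(d["position"],3).tolist(),round(d["score"],2)) for d in spot_point("scene","red")])
E
```

```text
t 3.12 p [ 0.4983 -0.0838  0.208 ] rpy [179.55 -27.8  -89.63] q [ 29.2   8.5 -36.8  27.2 -62.2 -45.5] F [-1.   0.1 -1.2] open 0.0876
5 rows [0.522, -0.037, 1.751] [0.035, 6.71, 0.08] min [ 0.499 -0.16   0.16 ] max [ 0.5   -0.097  0.195]
[[ 0.006 -1.    -0.005]
 [-0.885 -0.003 -0.466]
 [ 0.466  0.007 -0.885]]
1 [-0.315  0.344 -0.885]
1 [[-0.72, 0.31, 0.62], [-0.37, 0.59, -0.72], [-0.59, -0.75, -0.31]]
-1 [[-0.72, 0.31, 0.62], [-0.58, -0.76, -0.29], [0.38, -0.57, 0.72]]
-1 [-0.137 -0.446 -0.885]
1 [[-0.02, 0.13, 0.99], [-0.23, 0.96, -0.13], [-0.97, -0.23, 0.01]]
-1 [[-0.02, 0.13, 0.99], [-0.97, -0.25, 0.02], [0.25, -0.96, 0.13]]
[([0.503, -0.283, 0.0], 0.73), ([0.515, -0.414, 0.003], 0.66)]
[([0.499, -0.28, -0.001], 0.92), ([0.509, -0.412, 0.002], 0.78), ([0.696, 0.251, -0.0], 0.54)]
```

play_rows([
  [0.52,-0.04,1.75,0.03,6.71,0.08],
  [0.52,-0.04,1.75,0.03,6.71,0.08],
  [0.52,-0.04,1.75,0.03,6.71,0.08],
  [0.52,-0.04,1.75,0.03,6.71,0.08],
  [0.52,-0.04,1.75,0.03,6.71,0.08],
  [0,0,0,0,0,0],
])

```text
clock: 3.82
tool_pos: [0.5023, -0.1595, 0.1607]
orientation: [-179.9, -61.1, -90.3]
force: [-0.4, -1.2, -1.2]
opening: 0.0876
gripper_force: 0.0
```

```bash
python3 - <<'E'
from h import *
import cv2
z=np.array([0,-np.cos(.5),-np.sin(.5)]);y=[-1,0,0]
g=np.array([.501,-.282,.066])
go((g-.10*z,frame(z,y)),(g,frame(z,y)))
p,R,o=cur(); q=np.array(o["joint_pos"])
F=Ro.from_euler("Z",q[0],degrees=True)*Ro.from_euler("Y",q[1]-q[2],degrees=True)*Ro.from_euler("X",-q[3],degrees=True)*Ro.from_euler("Y",-q[4],degrees=True)
for s6 in(1,-1):
    G=F*Ro.from_euler("X",s6*q[5],degrees=True); print(s6,(G.inv()*R).as_matrix().round(2).tolist())
s=snapshot("wrist"); cv2.imwrite("pics/w1.png",s["frame"][:,:,::-1])
for t in ["red","sweet0"]: print([(np.round(d["position"],3).tolist(),round(d["score"],2)) for d in spot_point("wrist",t)])
E
```

```text
t 3.82 p [ 0.5023 -0.1595  0.1607] rpy [-179.92  -61.15  -90.26] q [ 29.1  24.6 -51.4  55.1 -68.6 -77. ] F [-0.4 -1.2 -1.2] open 0.0876
2 rows [-1.211, 0.061, 2.647] [0.07, 0.102, -0.062] min [ 0.501 -0.194  0.114] max [ 0.502 -0.177  0.137]
3 rows [-0.0, -0.0, 3.333] [-0.0, 0.0, 0.0] min [ 0.501 -0.282  0.066] max [ 0.501 -0.223  0.098]
1 [[0.0, 0.0, 1.0], [0.9, 0.44, -0.0], [-0.44, 0.9, 0.0]]
-1 [[0.0, 0.0, 1.0], [-1.0, 0.0, 0.0], [-0.0, -1.0, 0.0]]
[([0.51, -0.413, -0.002], 0.69), ([0.505, -0.276, -0.005], 0.56)]
[([0.494, -0.286, 0.033], 0.59)]
```

View pics/w1.png

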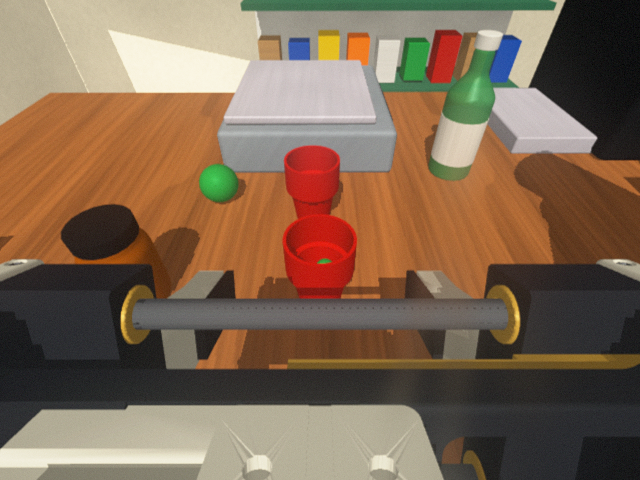

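play_rows([
  [-1.2,0.05,2.65,0.1,0.1,0],
  [-1.2,0.05,2.65,0,0,0],
  [0,0,3.0,0,0,0],
  [0,0,3.0,0,0,0],
  [0,0,2.5,0,0,0],
  [0,0,1.5,0,0,0],
  [0,0,0,0,0,0],
])

```text
clock: 4.55
tool_pos: [0.5075, -0.282, 0.07]
orientation: [-178.8, -60.7, -91.6]
force: [0.5, -1.0, -0.1]
opening: 0.0876
gripper_force: 0.0
```

```bash
python3 - <<'E'
from h import *
z=np.array([0,-np.cos(.5),-np.sin(.5)]);y=[-1,0,0]
g=np.array([.501,-.282,.066])
go((g,frame(z,y)))
E
```

```text
t 4.55 p [ 0.5075 -0.282   0.07  ] rpy [-178.82  -60.73  -91.57] q [  5.7  32.  -58.   84.  -60.7 -90.7] F [ 0.5 -1.  -0.1] open 0.0876
1 rows [-0.338, 0.65, 0.191] [0.203, 0.615, -0.769] min [ 0.501 -0.282  0.066] max [ 0.501 -0.282  0.066]
```

```bash
python3 - <<'E'
from h import *
a=np.radians(-106)
z=np.array([np.cos(a)*np.cos(.5),np.sin(a)*np.cos(.5),-np.sin(.5)]);y=[np.sin(a),-np.cos(a),0]
g=np.array([.501,-.282,.066])
go((g,frame(z,y),3))
E
```

```text
t 4.55 p [ 0.5075 -0.282   0.07  ] rpy [-178.82  -60.73  -91.57] q [  5.7  32.  -58.   84.  -60.7 -90.7] F [ 0.5 -1.  -0.1] open 0.0876
3 rows [-0.104, 0.216, 0.081] [-4.598, 0.231, 2.327] min [ 0.501 -0.282  0.066] max [ 0.505 -0.282  0.069]
```

play_rows([
  [-0.1,0.1,0.08,-4.6,0.2,2.3],
  [-0.1,0.25,0.08,-4.6,0.2,2.3],
  [-0.1,0.3,0.08,-4.6,0.2,2.3],
  [0,0,0,0,0,0],
])

```text
clock: 4.88
tool_pos: [0.504, -0.277, 0.0657]
orientation: [-179.9, -61.1, -106.1]
force: [2.7, -0.3, 0.1]
opening: 0.0876
gripper_force: 0.0
```

```bash
python3 - <<'E'
from h import *
a=np.radians(-106)
z=np.array([np.cos(a)*np.cos(.5),np.sin(a)*np.cos(.5),-np.sin(.5)]);y=[np.sin(a),-np.cos(a),0]
g=np.array([.501,-.282,.066])
go((g,frame(z,y),2))
E
```

```text
t 4.88 p [ 0.504  -0.277   0.0657] rpy [-179.89  -61.08 -106.05] q [ 12.1  37.  -45.9  58.8 -64.6 -83.1] F [ 2.7 -0.3  0.1] open 0.0876
2 rows [0.151, 0.075, 0.24] [-0.034, 0.134, -0.013] min [ 0.501 -0.282  0.066] max [ 0.502 -0.279  0.066]
```

play_rows([
  [0.15,0.08,0.24,0,0.1,0],
  [0.15,0.08,0.24,0,0.1,0],
  [0,0,0,0,0,0],
])

```text
clock: 5.13
tool_pos: [0.4964, -0.2846, 0.0657]
orientation: [179.4, -61.6, -105.0]
force: [0.3, 0.2, -0.1]
opening: 0.0876
gripper_force: 0.0
```

play_rows([
  [0,0,0,0,0,0],
  [0,0,0,0,0,0],
  [0,0,0,0,0,0],
  [0,0,0,0,0,0],
  [0,0,0,0,0,0],
  [0,0,0,0,0,0],
], grip=5.0)

```text
clock: 5.63
tool_pos: [0.4973, -0.2843, 0.0648]
orientation: [179.3, -61.7, -105.1]
force: [0.9, 0.2, 1.4]
opening: 0.066
gripper_force: 30.0
```

```bash
cat >> h.py <<'E'
C=np.array([[0,0,1.],[-1,0,0],[0,-1,0]])
def wrist(q1,q2,q3,R):
    """j4,j5,j6 for tool orientation R, given j1..j3"""
    A=Ro.from_euler("Z",q1,degrees=True)*Ro.from_euler("Y",q2-q3,degrees=True)
    M=(A.inv()*R).as_matrix()@C.T
    a,b,c=Ro.from_matrix(M).as_euler("XYX",degrees=True); return -a,-b,-c
E
python3 - <<'E'
from h import *
go(([.5,-.28,.2],cur()[1]))
s=snapshot("top")
p,R,o=cur(); q=np.array(o["joint_pos"]); print(R.as_matrix().round(3),wrist(*q[:3],R))
print("tray",[(np.round(d["position"],3).tolist(),round(d["score"],2)) for d in spot_point("top","tray")])
E
```

```text
t 5.63 p [ 0.4973 -0.2843  0.0648] rpy [ 179.34  -61.67 -105.07] q [ 11.4  37.  -47.   60.2 -64.5 -83.8] F [0.9 0.2 1.4] open 0.066
4 rows [2.918, -0.017, -1.71] [0.0, 0.0, 0.0] min [ 0.498 -0.283  0.099] max [ 0.5  -0.28  0.2 ]
[[-0.123 -0.963 -0.24 ]
 [-0.458  0.27  -0.847]
 [ 0.88   0.005 -0.474]] (np.float64(60.17162035144999), np.float64(-64.51775441348268), np.float64(-83.77746620642027))
tray [([0.511, -0.273, 0.037], 0.6)]
```

```bash
cat > fit.py <<'E'
from h import *
from scipy.optimize import least_squares
D=[([79.761,20.546,.682],[.30378,.60274,.24557],[180,0,-26.745]),([29.2,8.5,-36.8],[.4983,-.0838,.208],[179.55,-27.8,-89.63]),
([29.1,24.6,-51.4],[.5023,-.1595,.1607],[-179.92,-61.15,-90.26]),([5.7,32,-58],[.5075,-.282,.07],[-178.82,-60.73,-91.57]),
([12.1,37,-45.9],[.504,-.277,.0657],[-179.89,-61.08,-106.05]),([11.4,37,-47],[.4973,-.2843,.0648],[179.34,-61.67,-105.07])]
def wc(q,k):
    a,d,h,l2,l3,e=k[:6]; s,f=np.radians(q[1]),np.radians(q[1]-q[2])
    r=a+l2*np.sin(s)+l3*np.cos(f)+e*np.sin(f); z=h+l2*np.cos(s)-l3*np.sin(f)+e*np.cos(f)
    c,n=np.cos(np.radians(q[0])),np.sin(np.radians(q[0])); return np.array([c*r-n*d,n*r+c*d,z])
def res(k): return np.r_[np.ravel([wc(q,k)+k[6]*Ro.from_euler("xyz",o,degrees=True).apply([0,0,1])-p for q,p,o in D]),.003*(k-[0,-.19,.4,.4,.4,0,.25])]
s=least_squares(res,[0,-.19,.4,.4,.4,0,.25]); K=s.x
LO=np.array([-176,-82,-58.2,-173.8,-174.7,-.2]); 
def ik(p,R,q0=(10,30,-40)):
    w=np.array(p)-K[6]*R.apply([0,0,1])
    s=least_squares(lambda q:wc(q,K)-w,q0,x_scale=10); q=np.r_[s.x,wrist(*s.x,R)]
    lo=[-176,-82,-58.2,-173.8,-174.7,-173.6];hi=[176,121.7,71.7,95.5,-.2,173.6]
    return q,np.linalg.norm(s.fun)<1e-3 and all(q>lo) and all(q<hi)
if __name__=="__main__":
    print(K.round(4),np.abs(s.fun[:-7]).max()); ax=np.array([.88,.005,-.474]); ax/=np.linalg.norm(ax)
    for az in range(-140,61,20):
      for qd in (0,15,30):
        a,b=np.radians(az),np.radians(qd); z=np.array([np.cos(a)*np.cos(b),np.sin(a)*np.cos(b),-np.sin(b)])
        R0=frame(z,[np.sin(a),-np.cos(a),0])
        out=[]
        for roll in (0,-60,-120,-150,-180):
            R=R0*Ro.from_euler("z",roll,degrees=True); m=R.apply(ax); q,ok=ik(np.array([.66,.025,.17])-.02*m,R); out.append((roll,ok,np.degrees(np.arcsin(m[2])).round(),q[3:].round()))
        if all(o[1] for o in out): print(az,qd,q[:3].round(),[(o[2],o[3].tolist()) for o in out[::2]])
        else: print(az,qd,[bool(o[1]) for o in out],q.round())
E
python3 fit.py
```

```text
[ 0.1209 -0.1951  0.002   0.6067  0.3165  0.019   0.2244] 0.06198327162186873
-140 0 [25. 49.  4.] [(np.float64(62.0), [20.0, -129.0, -77.0]), (np.float64(-26.0), [19.0, -131.0, 43.0]), (np.float64(-62.0), [21.0, -133.0, 105.0])]
-140 15 [24. 45.  6.] [(np.float64(77.0), [17.0, -120.0, -77.0]), (np.float64(-17.0), [17.0, -122.0, 43.0]), (np.float64(-47.0), [18.0, -123.0, 104.0])]
-140 30 [24. 41.  5.] [(np.float64(88.0), [15.0, -110.0, -77.0]), (np.float64(-8.0), [14.0, -111.0, 43.0]), (np.float64(-32.0), [15.0, -112.0, 104.0])]
-120 0 [30. 46. -5.] [(np.float64(62.0), [36.0, -119.0, -71.0]), (np.float64(-26.0), [35.0, -121.0, 50.0]), (np.float64(-62.0), [37.0, -123.0, 112.0])]
-120 15 [29. 42. -3.] [(np.float64(77.0), [32.0, -111.0, -69.0]), (np.float64(-17.0), [31.0, -112.0, 51.0]), (np.float64(-47.0), [33.0, -114.0, 113.0])]
-120 30 [28. 38. -3.] [(np.float64(88.0), [27.0, -101.0, -67.0]), (np.float64(-8.0), [27.0, -102.0, 53.0]), (np.float64(-32.0), [28.0, -104.0, 115.0])]
-100 0 [ 34.  43. -17.] [(np.float64(62.0), [49.0, -108.0, -70.0]), (np.float64(-26.0), [49.0, -109.0, 51.0]
[... 2404 characters left out ...]
(-17.0), [-146.0, -65.0, 23.0]), (np.float64(-47.0), [-148.0, -64.0, 83.0])]
40 30 [ 12.  21. -43.] [(np.float64(88.0), [-143.0, -45.0, -102.0]), (np.float64(-8.0), [-137.0, -39.0, 10.0]), (np.float64(-32.0), [-139.0, -38.0, 70.0])]
60 0 [  4.  35. -45.] [(np.float64(62.0), [-124.0, -89.0, -92.0]), (np.float64(-26.0), [-122.0, -85.0, 22.0]), (np.float64(-62.0), [-123.0, -85.0, 82.0])]
60 15 [  5.  29. -40.] [(np.float64(77.0), [-120.0, -68.0, -102.0]), (np.float64(-17.0), [-117.0, -65.0, 11.0]), (np.float64(-47.0), [-118.0, -64.0, 71.0])]
60 30 [  7.  25. -34.] [(np.float64(88.0), [-109.0, -48.0, -117.0]), (np.float64(-8.0), [-104.0, -47.0, -5.0]), (np.float64(-32.0), [-105.0, -46.0, 55.0])]
```

```bash
python3 - <<'E'
from h import *
a,b=np.radians(-80),np.radians(15); z=np.array([np.cos(a)*np.cos(b),np.sin(a)*np.cos(b),-np.sin(b)])
R0=frame(z,[np.sin(a),-np.cos(a),0])
go(([.50,-.28,.2],cur()[1]),([.664,-.015,.2],R0))
E
```

```text
t 5.73 p [ 0.4973 -0.2843  0.0648] rpy [ 179.34  -61.67 -105.07] q [ 11.4  37.  -47.   60.2 -64.5 -83.8] F [ 0.3 -0.1  2.2] open 0.0661
4 rows [2.918, -0.017, -1.709] [0.0, 0.0, 0.0] min [ 0.498 -0.283  0.099] max [ 0.5  -0.28  0.2 ]
8 rows [-1.348, -1.802, -3.227] [3.001, 1.646, -1.15] min [ 0.527 -0.251  0.2  ] max [ 0.664 -0.015  0.208]
```

play_rows([
  [1.5,0,-0.85,0,0,0],
  [2.8,0,-1.7,0,0,0],
  [2.92,0,-1.71,0,0,0],
  [2.92,0,-1.71,0,0,0],
  [1.5,0,-0.85,0,0,0],
  [-1.08,-1.44,-2.58,2.4,1.32,-0.92],
  [-1.08,-1.44,-2.58,2.4,1.32,-0.92],
  [-1.08,-1.44,-2.58,2.4,1.32,-0.92],
  [-1.08,-1.44,-2.58,2.4,1.32,-0.92],
  [-1.08,-1.44,-2.58,2.4,1.32,-0.92],
  [-1.08,-1.44,-2.58,2.4,1.32,-0.92],
  [-1.08,-1.44,-2.58,2.4,1.32,-0.92],
  [-1.08,-1.44,-2.58,2.4,1.32,-0.92],
  [-1.08,-1.44,-2.58,2.4,1.32,-0.92],
  [-1.08,-1.44,-2.58,2.4,1.32,-0.92],
  [0,0,0,0,0,0],
])

```text
clock: 7.07
tool_pos: [0.6636, -0.0089, 0.1964]
orientation: [179.7, -75.1, -79.2]
force: [-0.1, -0.6, -1.5]
opening: 0.0662
gripper_force: 30.0
```

```bash
python3 - <<'E'
from h import *
a,b=np.radians(-80),np.radians(15); z=np.array([np.cos(a)*np.cos(b),np.sin(a)*np.cos(b),-np.sin(b)])
R0=frame(z,[np.sin(a),-np.cos(a),0])
go(([.664,-.015,.19],R0))
E
```

```text
t 7.07 p [ 0.6636 -0.0089  0.1964] rpy [179.66 -75.06 -79.18] q [ 36.9  38.  -32.9  60.5 -84.1 -72.8] F [-0.1 -0.6 -1.5] open 0.0662
1 rows [-0.466, 0.07, 0.751] [-0.45, -0.059, 0.212] min [ 0.664 -0.015  0.19 ] max [ 0.664 -0.015  0.19 ]
```

play_rows([
  [-0.4,0.07,0.5,0,0,-7],
  [0,0,0,0,0,-7],
  [0,0,0,0,0,-7],
  [0,0,0,0,0,-7],
  [0,0,0,0,0,-7],
  [0,0,0,0,0,-7],
  [0,0,0,0,0,-7],
  [0,0,0,0,0,-7],
  [0,0,0,0,0,-7],
  [0,0,0,0,0,-7],
  [0,0,0,0,0,-7],
  [0,0,0,0,0,-7],
  [0,0,0,0,0,-7],
  [0,0,0,0,0,-7],
  [0,0,0,0,0,-7],
  [0,0,0,0,0,-7],
  [0,0,0,0,0,-7],
  [0,0,0,0,0,-7],
  [0,0,0,0,0,-7],
  [0,0,0,0,0,-7],
])

```text
clock: 8.73
tool_pos: [0.6613, -0.0182, 0.1926]
orientation: [112.9, 48.1, 27.4]
force: [0.3, -0.3, -1.8]
opening: 0.0661
gripper_force: 30.0
```

play_rows([
  [0,0,0,0,0,-7],
  [0,0,0,0,0,-7],
  [0,0,0,0,0,-7],
  [0,0,0,0,0,-7],
  [0,0,0,0,0,-7],
  [0,0,0,0,0,-5],
  [0,0,0,0,0,0],
  [0,0,0,0,0,0],
  [0,0,0,0,0,0],
  [0,0,0,0,0,0],
  [0,0,0,0,0,0],
])

```text
clock: 9.65
tool_pos: [0.6616, -0.018, 0.1932]
orientation: [179.7, 75.0, 99.7]
force: [-0.1, -0.0, -0.2]
opening: 0.0663
gripper_force: 30.0
```

```bash
python3 - <<'E'
from h import *
import cv2
go()
print(cur()[1].apply([.88,.005,-.474]))
a=snapshot("scene");b=snapshot("top")
for c in("scene","top"):
  for t in ("sweet0","sweet1","red"): print(c,t,[(np.round(d["position"],3).tolist(),round(d["score"],2)) for d in spot_point(c,t)])
f=lambda s:cv2.resize(s,(400,300),interpolation=cv2.INTER_CUBIC)
I=np.hstack([cv2.resize(a["frame"][150:330,200:440],(400,300)),cv2.resize(b["frame"][110:290,220:460],(400,300))])
cv2.imwrite("pics/pour.png",I[:,:,::-1])
E
```

```text
t 9.65 p [ 0.6616 -0.018   0.1932] rpy [179.71  74.99  99.68] q [ 36.2  38.  -33.4  60.7 -83.7 106.6] F [-0.1 -0.  -0.2] open 0.0663
[-0.11272606  0.67641556 -0.72722474]
scene sweet0 [([0.697, 0.004, 0.016], 0.5), ([0.717, 0.108, 0.016], 0.46)]
scene sweet1 [([0.697, 0.004, 0.016], 0.5), ([0.717, 0.108, 0.016], 0.46)]
scene red [([0.51, -0.414, 0.006], 0.78), ([0.667, -0.057, 0.244], 0.76), ([0.693, 0.253, 0.002], 0.51)]
top sweet0 [([0.741, 0.101, 0.021], 0.43)]
top sweet1 [([0.741, 0.101, 0.021], 0.43)]
top red [([0.512, -0.414, 0.001], 0.81)]
```

View pics/pour.png

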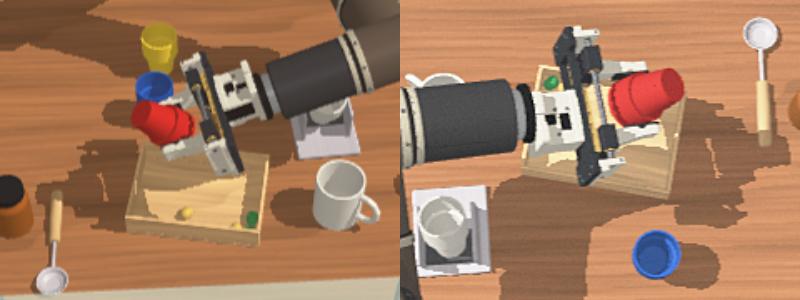

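play_rows([
  [0.8,0,0,0,0,0],
  [-0.8,0,0,0,0,0],
  [0.8,0,0,0,0,0],
  [-0.8,0,0,0,0,0],
  [0,0,0,0,0,0],
  [0,0,0,0,0,7.1],
  [0,0,0,0,0,7.1],
  [0,0,0,0,0,7.1],
  [0,0,0,0,0,7.1],
  [0,0,0,0,0,7.1],
  [0,0,0,0,0,7.1],
  [0,0,0,0,0,7.1],
  [0,0,0,0,0,7.1],
  [0,0,0,0,0,7.1],
  [0,0,0,0,0,7.1],
  [0,0,0,0,0,7.1],
  [0,0,0,0,0,7.1],
  [0,0,0,0,0,7.1],
])

```text
clock: 11.55
tool_pos: [0.6617, -0.018, 0.1938]
orientation: [105.0, -2.6, 9.3]
force: [-0.0, 0.6, -0.9]
opening: 0.066
gripper_force: 30.0
```

play_rows([
  [0,0,0,0,0,7.1],
  [0,0,0,0,0,7.1],
  [0,0,0,0,0,7.1],
  [0,0,0,0,0,7.1],
  [0,0,0,0,0,7.1],
  [0,0,0,0,0,7.1],
  [0,0,0,0,0,7.1],
  [0,0,0,0,0,7.1],
  [0,0,0,0,0,7.1],
  [0,0,0,0,0,7.1],
  [0,0,0,0,0,7.1],
  [0,0,0,0,0,7.1],
  [0,0,0,0,0,2.5],
  [0,0,0,0,0,0],
])

```text
clock: 12.72
tool_pos: [0.6616, -0.0181, 0.1937]
orientation: [-179.5, -75.0, -80.6]
force: [-0.2, 0.0, -1.6]
opening: 0.0659
gripper_force: 30.0
```

```bash
python3 - <<'E'
from h import *
import cv2
Rg=Ro.from_euler("xyz",[180,-61.7,-105],degrees=True)
go(([.50,-.28,.2],Rg),([.50,-.28,.068],Rg))
print(cur()[1].apply([.88,.005,-.474]))
a=snapshot("scene");b=snapshot("top")
for c in("scene","top"):
  for t in ("sweet0","red"): print(c,t,[(np.round(d["position"],3).tolist(),round(d["score"],2)) for d in spot_point(c,t)])
I=np.hstack([cv2.resize(a["frame"][150:330,200:440],(400,300)),cv2.resize(b["frame"][110:290,220:460],(400,300))])
cv2.imwrite("pics/pour2.png",I[:,:,::-1])
E
```

```text
t 12.72 p [ 0.6616 -0.0181  0.1937] rpy [-179.45  -74.99  -80.59] q [ 36.2  38.  -33.4  60.7 -83.7 -73.4] F [-0.2  0.  -1.6] open 0.0659
8 rows [1.279, 1.979, 3.088] [-2.911, -1.631, 1.137] min [ 0.5   -0.28   0.198] max [ 0.648 -0.054  0.205]
4 rows [-2.906, -0.0, 1.564] [0.0, 0.0, -0.0] min [ 0.5   -0.28   0.068] max [ 0.5   -0.28   0.167]
[-0.04699208  0.225212    0.97271388]
scene sweet0 [([0.697, 0.002, 0.017], 0.5), ([0.714, 0.108, 0.013], 0.43)]
scene red [([0.665, -0.027, 0.133], 0.92), ([0.513, -0.413, 0.002], 0.64), ([0.518, 0.25, 0.002], 0.3)]
top sweet0 []
top red [([0.511, -0.416, 0.002], 0.86), ([0.662, -0.027, 0.131], 0.65)]
```

View pics/pour2.png

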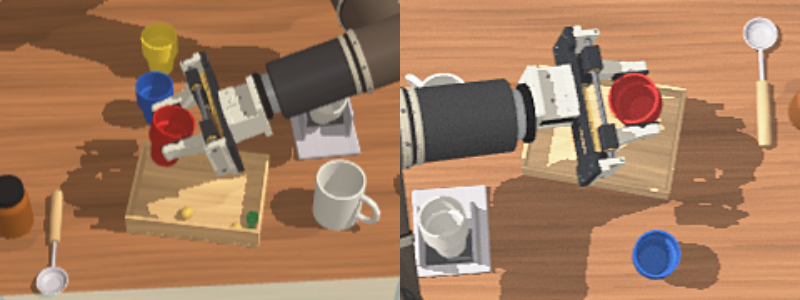

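play_rows([
  [1.28,1.98,3.09,-2.91,-1.63,1.14],
  [1.28,1.98,3.09,-2.91,-1.63,1.14],
  [1.28,1.98,3.09,-2.91,-1.63,1.14],
  [1.28,1.98,3.09,-2.91,-1.63,1.14],
  [1.28,1.98,3.09,-2.91,-1.63,1.14],
  [1.28,1.98,3.09,-2.91,-1.63,1.14],
  [1.28,1.98,3.09,-2.91,-1.63,1.14],
  [1.28,1.98,3.09,-2.91,-1.63,1.14],
  [-1.8,0,1.0,0,0,0],
  [-1.8,0,1.0,0,0,0],
  [-1.8,0,1.0,0,0,0],
  [-1.8,0,1.0,0,0,0],
  [-1.2,0,0.6,0,0,0],
  [0,0,0,0,0,0],
])

```text
clock: 14.18
tool_pos: [0.4989, -0.2811, 0.1024]
orientation: [179.4, -61.8, -104.4]
force: [0.3, 1.0, -1.5]
opening: 0.0661
gripper_force: 30.0
```

```bash
python3 - <<'E'
from h import *
import cv2
Rg=Ro.from_euler("xyz",[180,-61.7,-105],degrees=True)
go(([.50,-.28,.066],Rg))
print(cur()[1].apply([.88,.005,-.474]))
b=snapshot("top");a=snapshot("scene")
for c in("scene","top"):
  for t in ("sweet0",): print(c,t,[(np.round(d["position"],3).tolist(),round(d["score"],2)) for d in spot_point(c,t)])
I=np.hstack([cv2.resize(a["frame"][220:310,260:380],(400,300)),cv2.resize(b["frame"][140:230,285:405],(400,300))])
cv2.imwrite("pics/tray.png",I[:,:,::-1])
E
```

```text
t 14.18 p [ 0.4989 -0.2811  0.1024] rpy [ 179.35  -61.84 -104.39] q [ 12.4  33.5 -46.5  58.3 -66.8 -80.1] F [ 0.3  1.  -1.5] open 0.0661
1 rows [-3.268, -0.095, 1.599] [0.112, -0.14, 0.287] min [ 0.5   -0.28   0.066] max [ 0.5   -0.28   0.066]
[9.86352431e-04 2.42120245e-03 9.99546980e-01]
scene sweet0 [([0.717, 0.109, 0.015], 0.48), ([0.64, -0.45, 0.023], 0.45)]
top sweet0 [([0.739, 0.1, 0.019], 0.59), ([0.702, 0.005, 0.019], 0.48), ([0.71, 0.108, 0.019], 0.42), ([0.737, 0.078, 0.017], 0.4)]
```

View pics/tray.png

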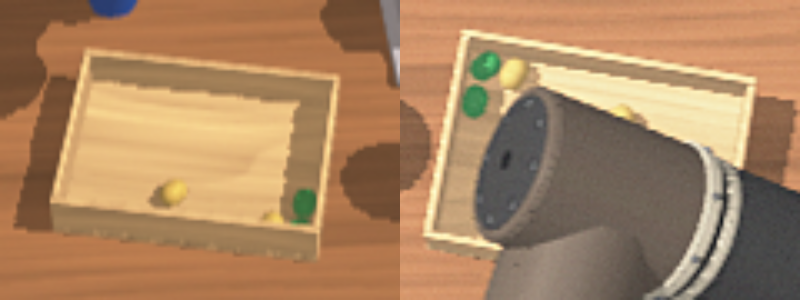

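All four sweets are in the tray: green at (485,65) and (475,100), gold at (513,72) and (623,112) in the right half. Next I set red down.

play_rows([
  [-0.9,0,0.45,0,-0.1,0.2],
  [-0.9,0,0.45,0,0,0],
  [-0.8,0,0.4,0,0,0],
  [-0.4,0,0.2,0,0,0],
  [-0.15,0,0.08,0,0,0],
  [-0.05,0,0.03,0,0,0],
  [0,0,0,0,0,0],
])

```text
clock: 14.97
tool_pos: [0.4999, -0.28, 0.0684]
orientation: [-179.9, -61.7, -105.2]
force: [-0.1, -0.4, -1.0]
opening: 0.0659
gripper_force: 30.0
```

```bash
python3 - <<'E'
from h import *
go()
E
```

```text
t 14.97 p [ 0.4999 -0.28    0.0684] rpy [-179.89  -61.69 -105.16] q [ 11.9  36.6 -47.2  60.3 -64.6 -84. ] F [-0.1 -0.4 -1. ] open 0.0659
```

play_rows([
  [-0.12,0,0.06,0,0,0],
  [-0.1,0,0.05,0,0,0],
  [-0.08,0,0.04,0,0,0],
  [0,0,0,0,0,0],
  [0,0,0,0,0,0],
])

```text
clock: 15.38
tool_pos: [0.5, -0.2798, 0.0652]
orientation: [-179.8, -61.7, -105.2]
force: [0.2, -0.0, -1.1]
opening: 0.0659
gripper_force: 30.0
```

play_rows([
  [0,0,0,0,0,0],
  [0,0,0,0,0,0],
  [0,0,0,0,0,0],
  [0,0,0,0,0,0],
  [0,0,0,0,0,0],
], grip=8.76)

```text
clock: 15.8
tool_pos: [0.5, -0.2798, 0.0653]
orientation: [-179.8, -61.7, -105.2]
force: [0.5, -0.1, -0.6]
opening: 0.087
gripper_force: 0.0
```

```bash
python3 - <<'E'
from h import *
p,R,o=cur()
D=frame([0,0,-1],[-1,0,0])
go((p-.12*R.apply([0,0,1])+[0,0,.03],R),([.47,-.042,.18],D),([.476,-.042,.066],D))
E
```

```text
t 15.8 p [ 0.5    -0.2798  0.0653] rpy [-179.82  -61.67 -105.22] q [ 11.8  36.9 -47.2  60.5 -64.4 -84.3] F [ 0.5 -0.1 -0.6] open 0.087
4 rows [0.66, -0.001, -3.356] [0.0, 0.0, 0.0] min [ 0.507 -0.254  0.087] max [ 0.527 -0.178  0.152]
9 rows [-1.046, 0.87, -1.08] [0.892, -6.813, -1.513] min [ 0.47  -0.162  0.146] max [ 0.523 -0.042  0.18 ]
3 rows [0.0, -0.2, 3.8] [-0.0, 0.0, -0.0] min [ 0.472 -0.042  0.066] max [ 0.476 -0.042  0.142]
```

play_rows([
  [0,0,-2.5,0,0,0],
  [0,0,-3.5,0,0,0],
  [0.8,0,-3.6,0,0,0],
  [1.0,0,-3.6,0,0,0],
  [-1.05,0.87,-1.08,0.89,-6.81,-1.51],
  [-1.05,0.87,-1.08,0.89,-6.81,-1.51],
  [-1.05,0.87,-1.08,0.89,-6.81,-1.51],
  [-1.05,0.87,-1.08,0.89,-6.81,-1.51],
  [-1.05,0.87,-1.08,0.89,-6.81,-1.51],
  [-1.05,0.87,-1.08,0.89,-6.81,-1.51],
  [-1.05,0.87,-1.08,0.89,-6.81,-1.51],
  [-1.05,0.87,-1.08,0.89,-6.81,-1.51],
  [-1.05,0.87,-1.08,0.89,-6.81,-1.51],
  [0,0,0,0,0,0],
])

```text
clock: 16.97
tool_pos: [0.4703, -0.0386, 0.1742]
orientation: [-179.6, 0.6, -90.0]
force: [-0.2, -0.9, 0.1]
opening: 0.0878
gripper_force: 0.0
```

```bash
python3 - <<'E'
from h import *
import cv2
D=frame([0,0,-1],[-1,0,0])
ims=[]
for c in("wrist","scene","top"):
  s=snapshot(c)
  if c=="wrist": cv2.imwrite("pics/w2.png",s["frame"][:,:,::-1])
  for t in ("blue","red","holder","caddy"): print(c,t,[(np.round(d["position"],3).tolist(),round(d["score"],2)) for d in spot_point(c,t)])
go(([.475,-.042,.066],D))
E
```

```text
wrist blue [([0.356, -0.035, 0.002], 0.81), ([0.474, -0.048, -0.001], 0.79), ([0.699, 0.002, 0.016], 0.52)]
wrist red []
wrist holder []
wrist caddy []
scene blue [([0.474, -0.045, -0.002], 0.62), ([0.356, -0.033, -0.002], 0.49)]
scene red [([0.51, -0.413, 0.002], 0.71), ([0.5, -0.275, 0.003], 0.66)]
scene holder [([0.496, 0.254, 0.017], 0.73)]
scene caddy [([0.518, 0.25, 0.004], 0.95)]
top blue [([0.355, -0.037, -0.001], 0.65), ([0.471, -0.046, 0.002], 0.45)]
top red [([0.503, -0.275, 0.001], 0.69)]
top holder [([0.499, 0.248, 0.021], 0.75)]
top caddy [([0.52, 0.25, -0.001], 0.76), ([0.664, 0.027, 0.005], 0.36)]
t 17.72 p [ 0.4705 -0.0397  0.1712] rpy [ 1.7998e+02 -4.0000e-02 -9.0030e+01] q [ 19.2   5.1 -30.2   0.  -54.7 -19.2] F [-0.3 -0.6  0.7] open 0.0877
3 rows [0.075, -0.151, 3.505] [0.008, -0.012, -0.009] min [ 0.472 -0.042  0.066] max [ 0.475 -0.04   0.136]
```

play_rows([
  [0.25,-0.15,2.5,0,0,0],
  [0.25,-0.1,3.5,0,0,0],
  [0,-0.1,2.5,0,0,0],
  [0,0,1.5,0,0,0],
  [0,0,0.5,0,0,0],
  [0,0,0,0,0,0],
])

```text
clock: 18.22
tool_pos: [0.4733, -0.0451, 0.0653]
orientation: [179.8, -0.1, -90.0]
force: [-0.1, -0.5, 0.1]
opening: 0.0876
gripper_force: 0.0
```

```bash
python3 - <<'E'
from h import *
import cv2
go()
s=snapshot("wrist"); cv2.imwrite("pics/w3.png",s["frame"][:,:,::-1])
print([(np.round(d["position"],4).tolist(),round(d["score"],2)) for d in spot_point("wrist","blue")])
E
```

```text
t 18.22 p [ 0.4733 -0.0451  0.0653] rpy [ 1.7984e+02 -7.0000e-02 -9.0040e+01] q [ 18.4  13.7 -37.    0.  -39.4 -18.4] F [-0.1 -0.5  0.1] open 0.0876
[([0.4691, -0.0476, 0.0009], 0.72), ([0.3559, -0.032, 0.0006], 0.61)]
```

View pics/w3.png

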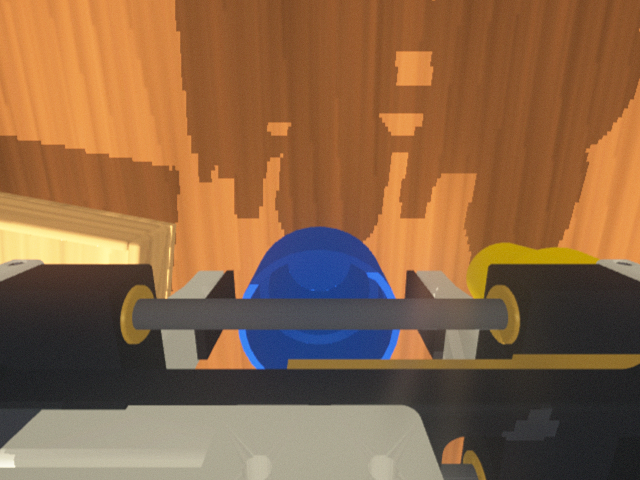

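```bash
cat > sil.py <<'E'
from h import *
import cv2
PR=[(0,.022),(.046,.028),(.046,.033),(.084,.033)]
def proj(s,P):
    A=Ro.from_euler("xyz",s["attitude"],degrees=True); c=A.inv().apply(np.asarray(P)-s["position"])
    return np.c_[s["fx"]*c[:,0]/c[:,2]+s["cx"],s["fy"]*c[:,1]/c[:,2]+s["cy"]]
def cup(o,ax,hs=PR,n=60):
    ax=np.array(ax)/np.linalg.norm(ax); u=np.cross(ax,[0,1,.1]);u/=np.linalg.norm(u);v=np.cross(ax,u);t=np.linspace(0,2*np.pi,n)
    return [np.array(o)+h*ax+r*(np.outer(np.cos(t),u)+np.outer(np.sin(t),v)) for h,r in hs]
def mask(s,o,ax,hs=PR):
    m=np.zeros((480*4,640*4),np.uint8); C=[proj(s,c) for c in cup(o,ax,hs)]
    for a,b in zip(C[:-1],C[1:]): cv2.fillConvexPoly(m,cv2.convexHull(np.round((np.r_[a,b]+.5)*4).astype(np.int32)),1)
    return cv2.resize(m.astype(np.float32),(640,480),interpolation=cv2.INTER_AREA)
E
python3 - <<'E'
from sil import *
from scipy.optimize import minimize
s=snapshot("wrist"); f=s["frame"].astype(int); B=((f[...,2]>1.6*f[...,0])&(f[...,2]>60)).astype(np.float32)
p,R,o=cur()
for win in ((slice(215,296),slice(236,406)),):
  g=lambda x:np.abs(mask(s,[x[0],x[1],0],[0,0,1])[win]-B[win]).sum()
  r=minimize(g,p[:2],method="Nelder-Mead",options=dict(initial_simplex=[p[:2],p[:2]+[.004,0],p[:2]+[0,.004]],xatol=1e-4))
  print(r.x.round(4),r.fun,g(p[:2]),"tcp",p.round(4),s["position"])
E
```

```text
[ 0.4741 -0.0439] 70.6875 277.875 tcp [ 0.4749 -0.0446  0.0674] [ 0.4748788  -0.11467119  0.2058062 ]
```

play_rows([
  [0,0,0,0,0,0],
  [0,0,0,0,0,0],
  [0,0,0,0,0,0],
  [0,0,0,0,0,0],
  [0,0,0,0,0,0],
], grip=5.0)

```text
clock: 18.78
tool_pos: [0.4742, -0.0447, 0.0668]
orientation: [-180.0, -0.0, -90.0]
force: [-1.3, 0.5, 5.2]
opening: 0.066
gripper_force: 30.0
```

```bash
python3 - <<'E'
from sil import *
go()
# caddy / holder from top and scene
S={}
H=[];Cd=[]
for c in ("top","scene","top","scene"):
    s=S[c]=snapshot(c)
    for t,L in(("holder",H),("caddy",Cd)):
        for d in spot_point(c,t)[:2]:
            if d["score"]>.5 and abs(d["position"][1]-.25)<.05: L.append(d["position"]); print(c,t,np.round(d["position"],4))
H+= [[.498,.251,.018],[.496,.246,.022],[.496,.254,.017],[.499,.248,.021]]; Cd+=[[.517,.249,-.001],[.516,.253,-.001],[.518,.25,.004],[.52,.25,-.001]]
print(np.mean(H,0),np.mean(Cd,0)); go()
o=np.mean(H,0);o[2]=.02; ax=[np.sin(.35),0,np.cos(.35)]
I=[]
for c in("top","scene"):
    s=S[c]; im=s["frame"][:,:,::-1].copy(); x,y=(225,215) if c=="top" else (365,180)
    im=cv2.resize(im[y:y+70,x:x+56],None,fx=7,fy=7,interpolation=cv2.INTER_CUBIC)
    for hs in PR[3:]:
        q=proj(s,cup(o,ax,[hs])[0]); cv2.polylines(im,[np.round((q-[x,y]+.5)*7).astype(np.int32)],1,(0,0,255),1)
    cc=proj(s,[[np.mean(Cd,0)[0]+a*.065,np.mean(Cd,0)[1]+b*.055,.01] for a,b in((1,1),(1,-1),(-1,-1),(-1,1))])
    cv2.polylines(im,[np.round((cc-[x,y]+.5)*7).astype(np.int32)],1,(0,255,0),1); I.append(im)
cv2.imwrite("pics/cad.png",np.hstack(I))
E
```

```text
t 18.78 p [ 0.4742 -0.0447  0.0668] rpy [-1.7996e+02 -1.0000e-02 -9.0020e+01] q [ 18.4  13.6 -37.    0.  -39.4 -18.4] F [-1.3  0.5  5.2] open 0.066
top holder [0.4967 0.2486 0.0207]
top caddy [ 0.519   0.253  -0.0012]
scene holder [0.4943 0.2502 0.0171]
scene caddy [0.5141 0.2463 0.0035]
top caddy [0.5216 0.253  0.0007]
scene holder [0.4939 0.2519 0.0171]
scene caddy [0.5193 0.249  0.0054]
[0.49627143 0.24995714 0.01898571] [0.518125  0.2504125 0.001175 ]
t 19.38 p [ 0.4743 -0.0447  0.0668] rpy [-1.7997e+02 -2.0000e-02 -9.0020e+01] q [ 18.4  13.6 -37.    0.  -39.4 -18.4] F [-2.   0.7  5.9] open 0.066
```

View pics/cad.png

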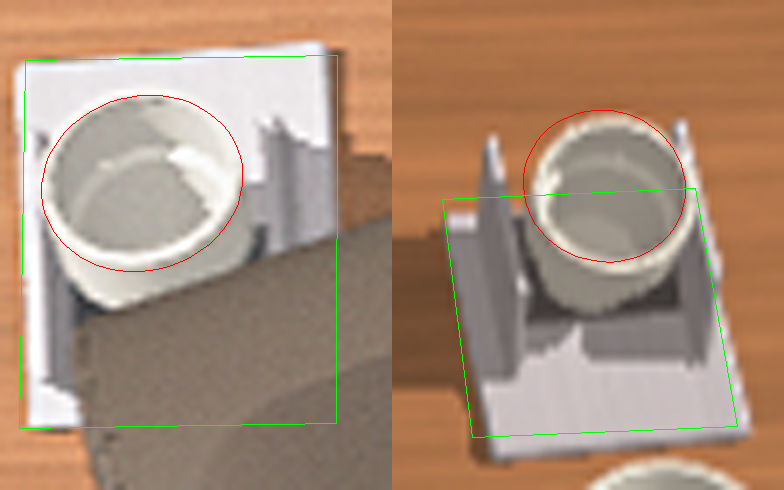

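```bash
cat > st.py <<'E'
from sil import *
yaw=np.radians(3.7); a=np.array([np.sin(.35)*np.cos(yaw),np.sin(.35)*np.sin(yaw),np.cos(.35)])
O=np.array([.4973,.2498,.02]); RH=frame(-a,[-np.cos(yaw),-np.sin(yaw),0])
E
python3 - <<'E'
from st import *
p,R,o=cur()
go((p+[0,0,.13],R),(O+.2*a,RH),(O+.150*a,RH))
E
```

```text
t 19.38 p [ 0.4743 -0.0447  0.0668] rpy [-1.7997e+02 -2.0000e-02 -9.0020e+01] q [ 18.4  13.6 -37.    0.  -39.4 -18.4] F [-2.   0.7  5.9] open 0.066
4 rows [0.001, -0.002, -3.25] [0.0, 0.0, 0.0] min [ 0.474 -0.045  0.099] max [ 0.474 -0.045  0.197]
8 rows [-3.704, -1.217, -0.336] [-2.509, 0.079, -0.461] min [ 0.486 -0.008  0.2  ] max [0.566 0.254 0.208]
2 rows [0.0, 0.0, 2.5] [-0.0, -0.0, -0.0] min [0.549 0.253 0.161] max [0.557 0.254 0.184]
```

play_rows([
  [0,0,-1.2,0,0,0],
  [0,0,-3.2,0,0,0],
  [0,0,-3.2,0,0,0],
  [0,0,-3.2,0,0,0],
  [0,0,-2.2,0,0,0],
  [-2.96,-0.97,-0.27,-2.01,0.06,-0.37],
  [-2.96,-0.97,-0.27,-2.01,0.06,-0.37],
  [-2.96,-0.97,-0.27,-2.01,0.06,-0.37],
  [-2.96,-0.97,-0.27,-2.01,0.06,-0.37],
  [-2.96,-0.97,-0.27,-2.01,0.06,-0.37],
  [-2.96,-0.97,-0.27,-2.01,0.06,-0.37],
  [-2.96,-0.97,-0.27,-2.01,0.06,-0.37],
  [-2.96,-0.97,-0.27,-2.01,0.06,-0.37],
  [-2.96,-0.97,-0.27,-2.01,0.06,-0.37],
  [-2.96,-0.97,-0.27,-2.01,0.06,-0.37],
  [0,0,0,0,0,0],
  [0,0,0,0,0,0],
])

```text
clock: 20.8
tool_pos: [0.565, 0.2554, 0.2048]
orientation: [159.7, -0.0, -86.2]
force: [-0.1, -0.5, -0.9]
opening: 0.0661
gripper_force: 30.0
```

```bash
python3 - <<'E'
from st import *
go((O+.2*a,RH),(O+.150*a,RH))
p,R,o=cur(); I=[]
for c in("top","scene"):
    s=snapshot(c); im=s["frame"][:,:,::-1].copy(); x,y=(215,185) if c=="top" else (350,145)
    im=cv2.resize(im[y:y+110,x:x+75],None,fx=5,fy=5,interpolation=cv2.INTER_CUBIC)
    def dr(q,col): cv2.polylines(im,[np.round((q-[x,y]+.5)*5).astype(np.int32)],1,col,1)
    dr(proj(s,cup(O,a,PR[3:])[0]),(0,0,255)); t=R.apply([0,0,1])
    for k in(0,2,3): dr(proj(s,cup(p+.0668*t,-t,[PR[k]])[0]),(0,255,0))
    I.append(im)
cv2.imwrite("pics/pre.png",np.hstack(I))
E
```

```text
t 20.8 p [0.565  0.2554 0.2048] rpy [ 1.5973e+02 -4.0000e-02 -8.6220e+01] q [ 35.8  28.5   9.3 -10.5 -88.2 -30. ] F [-0.1 -0.5 -0.9] open 0.0661
1 rows [0.124, 0.049, -0.311] [0.218, -0.061, 0.058] min [0.566 0.254 0.208] max [0.566 0.254 0.208]
2 rows [0.0, -0.0, 2.5] [0.0, -0.0, -0.0] min [0.549 0.253 0.161] max [0.557 0.254 0.184]
```

View pics/pre.png

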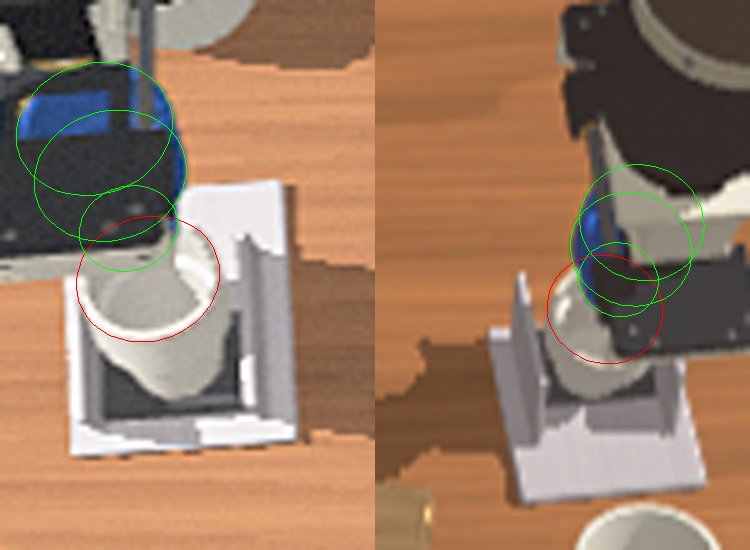

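play_rows([
  [0.1,0.05,1.0,0.2,0,0],
  [0,0,2.0,0,0,0],
  [0,0,1.7,0,0,0],
  [0,0,1.0,0,0,0],
  [0,0,0,0,0,0],
])

```text
clock: 21.32
tool_pos: [0.5435, 0.2504, 0.1525]
orientation: [159.9, -0.0, -86.3]
force: [-0.0, -0.8, -1.2]
opening: 0.066
gripper_force: 30.0
```

```bash
python3 - <<'E'
from st import *
go((O+.118*a,RH))
p,R,o=cur();print("along",(p-O)@a)
E
```

```text
t 21.32 p [0.5435 0.2504 0.1525] rpy [ 1.5994e+02 -3.0000e-02 -8.6350e+01] q [ 36.5  28.7   2.6 -10.8 -81.1 -29.5] F [-0.  -0.8 -1.2] open 0.066
1 rows [-0.237, -0.212, 2.229] [0.008, -0.008, -0.054] min [0.538 0.252 0.131] max [0.538 0.252 0.131]
along 0.14028904547761137
```

play_rows([
  [-0.2,-0.15,0.5,0,0,0],
  [0,0,0.5,0,0,0],
  [0,0,0.5,0,0,0],
  [0,0,0.4,0,0,0],
  [0,0,0,0,0,0],
  [0,0,0,0,0,0],
])

```text
clock: 21.82
tool_pos: [0.5399, 0.2534, 0.1352]
orientation: [160.1, 0.0, -86.3]
force: [0.9, 0.3, -1.3]
opening: 0.0657
gripper_force: 30.0
```

```bash
python3 - <<'E'
from st import *
go((O+.106*a,RH))
p,R,o=cur();print("along",(p-O)@a,"Ftool",R.inv().apply(o["force"]).round(1),"M",o["moment"])
E
```

```text
t 21.82 p [0.5399 0.2534 0.1352] rpy [ 1.6008e+02  2.0000e-02 -8.6290e+01] q [ 36.9  29.3   1.2 -11.  -79.  -29.4] F [ 0.9  0.3 -1.3] open 0.0657
1 rows [0.084, 0.073, 1.69] [-0.129, 0.017, 0.013] min [0.534 0.252 0.12 ] max [0.534 0.252 0.12 ]
along 0.12290513751977802 Ftool [-0.2 -1.3  0.9] M [ 0.13459241 -1.31516125 -0.02091963]
```

play_rows([
  [0,0,0.3,0,0,0],
  [0,0,0.3,0,0,0],
  [0,0,0.2,0,0,0],
  [0,0,0.2,0,0,0],
  [0,0,0,0,0,0],
  [0,0,0,0,0,0],
])

```text
clock: 22.32
tool_pos: [0.5365, 0.2532, 0.1258]
orientation: [160.1, 0.0, -86.3]
force: [0.1, -0.2, -1.0]
opening: 0.0658
gripper_force: 30.0
```

```bash
cat >> st.py <<'E'
def rep(k):
    go((O+k*a,RH)); p,R,o=cur();print("along",((p-O)@a).round(4),"Ftool",R.inv().apply(o["force"]).round(1),"Mtool",R.inv().apply(o["moment"]).round(2))
E
python3 -c "
from st import *
rep(.1048)"
```

```text
t 22.32 p [0.5365 0.2532 0.1258] rpy [ 1.6008e+02  3.0000e-02 -8.6300e+01] q [ 37.   29.5   0.3 -11.1 -77.8 -29.3] F [ 0.1 -0.2 -1. ] open 0.0658
1 rows [0.085, 0.069, 0.808] [-0.129, 0.023, 0.01] min [0.533 0.252 0.118] max [0.533 0.252 0.118]
along 0.1129 Ftool [ 0.2 -0.4  1. ] Mtool [ 1.26 -0.13 -0.01]
```

Still free with no contact, 8 mm from home by estimate. I go on in small steps.

play_rows([
  [0,0,0.2,0,0,0],
  [0,0,0.15,0,0,0],
  [0,0,0.15,0,0,0],
  [0,0,0,0,0,0],
  [0,0,0,0,0,0],
])

```text
clock: 22.73
tool_pos: [0.5348, 0.2531, 0.1211]
orientation: [160.1, 0.0, -86.3]
force: [0.5, 0.4, -1.2]
opening: 0.0663
gripper_force: 30.0
```

```bash
python3 -c "
from st import *
rep(.1048)"
```

```text
t 22.73 p [0.5348 0.2531 0.1211] rpy [ 1.6008e+02  3.0000e-02 -8.6300e+01] q [ 37.1  29.7  -0.2 -11.1 -77.2 -29.3] F [ 0.5  0.4 -1.2] open 0.0663
1 rows [0.084, 0.071, 0.31] [-0.132, 0.026, 0.007] min [0.533 0.252 0.118] max [0.533 0.252 0.118]
along 0.1079 Ftool [-0.3 -0.9  1. ] Mtool [ 1.2  -0.04 -0.  ]
```

play_rows([
  [0,0,0.1,0,0,0],
  [0,0,0.1,0,0,0],
  [0,0,0.1,0,0,0],
  [0,0,0,0,0,0],
  [0,0,0,0,0,0],
])

```text
clock: 23.15
tool_pos: [0.5341, 0.253, 0.1188]
orientation: [160.1, 0.0, -86.3]
force: [-0.4, -0.0, 3.9]
opening: 0.0657
gripper_force: 30.0
```

```bash
python3 -c "
from st import *
rep(.1048)"
```

```text
t 23.15 p [0.5341 0.253  0.1188] rpy [ 1.6012e+02  4.0000e-02 -8.6300e+01] q [ 37.1  29.7  -0.5 -11.1 -76.9 -29.3] F [-0.4 -0.   3.9] open 0.0657
1 rows [0.086, 0.082, 0.067] [-0.176, 0.037, 0.018] min [0.533 0.252 0.118] max [0.533 0.252 0.118]
along 0.1055 Ftool [ 0.   1.7 -3.5] Mtool [ 0.82 -0.03 -0.  ]
```

play_rows([
  [0,0,0.06,0,0,0],
  [0,0,0,0,0,0],
  [0,0,0,0,0,0],
])

```text
clock: 23.4
tool_pos: [0.5341, 0.2531, 0.1188]
orientation: [160.2, 0.0, -86.3]
force: [0.3, -0.7, 7.1]
opening: 0.0661
gripper_force: 30.0
```

```bash
python3 -c "
from st import *
rep(.1048)"
```

```text
t 23.4 p [0.5341 0.2531 0.1188] rpy [ 1.6015e+02  5.0000e-02 -8.6280e+01] q [ 37.1  29.7  -0.5 -11.1 -76.8 -29.3] F [ 0.3 -0.7  7.1] open 0.0661
1 rows [0.087, 0.082, 0.067] [-0.205, 0.04, 0.032] min [0.533 0.252 0.118] max [0.533 0.252 0.118]
along 0.1055 Ftool [ 0.7  2.2 -6.8] Mtool [0.32 0.08 0.01]
```

play_rows([
  [0,0,-0.06,0,0,0],
  [0,0,0,0,0,0],
  [0,0,0,0,0,0],
  [0,0,0,0,0,0],
  [0,0,0,0,0,0],
  [0,0,0,0,0,0],
], grip=8.76)

```text
clock: 23.9
tool_pos: [0.5338, 0.253, 0.1182]
orientation: [160.1, 0.0, -86.3]
force: [-0.4, -0.3, 0.3]
opening: 0.0872
gripper_force: 0.0
```

```bash
python3 - <<'E'
from st import *
D=frame([0,0,-1],[-1,0,0]); p,R,o=cur()
go((p+.1*a,R),([.50,-.279,.17],D))
E
```

```text
t 23.9 p [0.5338 0.253  0.1182] rpy [ 1.6007e+02  3.0000e-02 -8.6310e+01] q [ 37.1  29.7  -0.5 -11.1 -76.8 -29.3] F [-0.4 -0.3  0.3] open 0.0872
3 rows [-0.002, -0.007, -3.333] [0.0, 0.0, 0.0] min [0.545 0.254 0.149] max [0.568 0.255 0.212]
14 rows [3.796, 0.552, 0.418] [1.423, -0.044, 0.261] min [ 0.5   -0.279  0.17 ] max [0.564 0.217 0.21 ]
```

play_rows([
  [0,0,-1.5,0,0,0],
  [0,0,-3.0,0,0,0],
  [0,0,-3.3,0,0,0],
  [0,0,-2.2,0,0,0],
  [3.8,0.55,0.42,1.42,-0.04,0.26],
  [3.8,0.55,0.42,1.42,-0.04,0.26],
  [3.8,0.55,0.42,1.42,-0.04,0.26],
  [3.8,0.55,0.42,1.42,-0.04,0.26],
  [3.8,0.55,0.42,1.42,-0.04,0.26],
  [3.8,0.55,0.42,1.42,-0.04,0.26],
  [3.8,0.55,0.42,1.42,-0.04,0.26],
  [3.8,0.55,0.42,1.42,-0.04,0.26],
  [3.8,0.55,0.42,1.42,-0.04,0.26],
  [3.8,0.55,0.42,1.42,-0.04,0.26],
  [3.8,0.55,0.42,1.42,-0.04,0.26],
  [3.8,0.55,0.42,1.42,-0.04,0.26],
  [3.8,0.55,0.42,1.42,-0.04,0.26],
  [3.8,0.55,0.42,1.42,-0.04,0.26],
  [0,0,0,0,0,0],
  [0,0,0,0,0,0],
])

```text
clock: 25.57
tool_pos: [0.499, -0.2815, 0.1698]
orientation: [179.9, -0.0, -90.2]
force: [0.3, 1.3, -0.0]
opening: 0.0881
gripper_force: 0.0
```

```bash
cat > chk.py <<'E'
from st import *
from scipy.optimize import minimize
def redfit(g0,win):
    s=snapshot("wrist"); f=s["frame"].astype(int); B=((f[...,0]>2.2*f[...,1]+15)&(f[...,0]>2.2*f[...,2]+15)&(f[...,0]>50)).astype(np.float32)
    g=lambda x:np.abs(mask(s,[x[0],x[1],0],[0,0,1])[win]-B[win]).sum(); g0=np.array(g0)
    r=minimize(g,g0,method="Nelder-Mead",options=dict(initial_simplex=[g0,g0+[.004,0],g0+[0,.004]],xatol=1e-4)); print("red",r.x.round(4),r.fun,B[win].sum()); return r.x
E
python3 - <<'E'
from chk import *
D=frame([0,0,-1],[-1,0,0])
p,R,o=cur()
x=redfit([.5,-.279],(slice(150,296),slice(236,406)))
print([(np.round(d["position"],4).tolist(),round(d["score"],2)) for d in spot_point("wrist","red")])
for c in("top","scene"):
    snapshot(c); print(c,[(np.round(d["position"],4).tolist(),round(d["score"],2)) for d in spot_point(c,"blue")])
print("expect blue",O+.038*a)
go(([.4995,-.279,.0658],D))
E
```

```text
red [ 0.5023 -0.2765] 85.6875 6890.0
[([0.5086, -0.4144, 0.0048], 0.63), ([0.503, -0.2758, -0.0084], 0.57)]
top [([0.3525, -0.0362, 0.002], 0.94), ([0.5097, 0.2536, 0.0549], 0.93)]
scene [([0.5095, 0.2573, 0.0544], 0.68), ([0.3574, -0.0339, -0.002], 0.66)]
expect blue [0.51030296 0.25064086 0.05569616]
t 25.87 p [ 0.5009 -0.2785  0.1703] rpy [ 1.7999e+02 -4.0000e-02 -8.9860e+01] q [ -9.5  14.5 -18.4   0.1 -57.1   9.6] F [ 0.2  0.  -0. ] open 0.0871
3 rows [0.015, 0.047, 3.482] [0.005, -0.015, 0.047] min [ 0.5   -0.279  0.066] max [ 0.5   -0.279  0.135]
```

play_rows([
  [-0.1,-0.1,2.5,0,0,0],
  [-0.07,0,3.5,0,0,0],
  [0,0,2.5,0,0,0],
  [0,0,1.5,0,0,0],
  [0,0,0.4,0,0,0],
  [0,0,0,0,0,0],
])

```text
clock: 26.37
tool_pos: [0.5011, -0.2771, 0.0651]
orientation: [179.8, -0.0, -89.9]
force: [-0.1, 0.3, 0.2]
opening: 0.0878
gripper_force: 0.0
```

```bash
python3 - <<'E'
from chk import *
go(); redfit(cur()[0][:2],(slice(215,296),slice(236,406)))
E
```

```text
t 26.37 p [ 0.5011 -0.2771  0.0651] rpy [ 1.7984e+02 -2.0000e-02 -8.9890e+01] q [ -9.3  21.4 -24.8   0.1 -43.9   9.4] F [-0.1  0.3  0.2] open 0.0878
red [ 0.5023 -0.2763] 61.4375 7527.0
```

play_rows([
  [0,0,0,0,0,0],
  [0,0,0,0,0,0],
  [0,0,0,0,0,0],
  [0,0,0,0,0,0],
  [0,0,0,0,0,0],
  [0,0,0,0,0,0],
], grip=5.0)

```text
clock: 26.92
tool_pos: [0.5018, -0.2781, 0.067]
orientation: [-180.0, -0.1, -90.0]
force: [-0.5, 1.3, 7.0]
opening: 0.0653
gripper_force: 30.0
```

```bash
python3 - <<'E'
from st import *
p,R,o=cur()
# blue ended with TCP at this line:
O2=np.array([.5339,.253,.1185])-.1050*a; print("O refined",O2)
go((p+[0,0,.17],R),(O2+.245*a,RH),(O2+.2*a,RH))
E
```

```text
O refined [0.49797078 0.25067656 0.01986587]
t 26.92 p [ 0.5018 -0.2781  0.067 ] rpy [-1.7995e+02 -7.0000e-02 -8.9960e+01] q [ -9.4  21.3 -24.8   0.1 -43.9   9.4] F [-0.5  1.3  7. ] open 0.0653
5 rows [0.004, -0.003, -3.4] [0.0, 0.0, 0.0] min [ 0.502 -0.278  0.101] max [ 0.502 -0.278  0.237]
14 rows [-3.797, -0.665, -0.213] [-1.435, 0.041, -0.26] min [ 0.508 -0.24   0.239] max [0.582 0.256 0.25 ]
2 rows [0.0, -0.0, 2.25] [0.0, -0.0, 0.0] min [0.566 0.255 0.208] max [0.574 0.256 0.229]
```

play_rows([
  [0,0,-1.3,0,0,0],
  [0,0,-3.4,0,0,0],
  [0,0,-3.4,0,0,0],
  [0,0,-3.4,0,0,0],
  [0,0,-3.4,0,0,0],
  [0,0,-2.1,0,0,0],
  [-3.8,-0.67,-0.21,-1.43,0.04,-0.26],
  [-3.8,-0.67,-0.21,-1.43,0.04,-0.26],
  [-3.8,-0.67,-0.21,-1.43,0.04,-0.26],
  [-3.8,-0.67,-0.21,-1.43,0.04,-0.26],
  [-3.8,-0.67,-0.21,-1.43,0.04,-0.26],
  [-3.8,-0.67,-0.21,-1.43,0.04,-0.26],
  [-3.8,-0.67,-0.21,-1.43,0.04,-0.26],
  [-3.8,-0.67,-0.21,-1.43,0.04,-0.26],
  [-3.8,-0.67,-0.21,-1.43,0.04,-0.26],
  [-3.8,-0.67,-0.21,-1.43,0.04,-0.26],
  [-3.8,-0.67,-0.21,-1.43,0.04,-0.26],
  [-3.8,-0.67,-0.21,-1.43,0.04,-0.26],
  [-3.8,-0.67,-0.21,-1.43,0.04,-0.26],
  [-3.8,-0.67,-0.21,-1.43,0.04,-0.26],
])

```text
clock: 28.58
tool_pos: [0.5819, 0.2587, 0.2486]
orientation: [159.9, 0.0, -86.3]
force: [1.5, 0.1, -0.2]
opening: 0.0658
gripper_force: 30.0
```

play_rows([
  [0,0,0,0,0,0],
  [0,0,0,0,0,0],
  [0,0,0,0,0,0],
])

```text
clock: 28.83
tool_pos: [0.5818, 0.2568, 0.248]
orientation: [159.9, -0.0, -86.3]
force: [-0.9, -0.1, -0.4]
opening: 0.066
gripper_force: 30.0
```

```bash
sed -i 's/^O=.*; RH/O=np.array([.4980,.2507,.0199]); RH/' st.py; python3 -c "
from st import *
rep(.2);rep(.18)"
```

```text
t 28.83 p [0.5818 0.2568 0.248 ] rpy [ 1.5989e+02 -1.0000e-02 -8.6270e+01] q [ 35.1  28.5  14.8 -10.3 -93.7 -30.5] F [-0.9 -0.1 -0.4] open 0.066
2 rows [0.034, 0.035, 2.156] [0.029, -0.008, 0.011] min [0.566 0.255 0.208] max [0.574 0.256 0.228]
along 0.2431 Ftool [0.1 0.7 0.7] Mtool [ 1.29 -0.06 -0.04]
t 28.83 p [0.5818 0.2568 0.248 ] rpy [ 1.5989e+02 -1.0000e-02 -8.6270e+01] q [ 35.1  28.5  14.8 -10.3 -93.7 -30.5] F [-0.9 -0.1 -0.4] open 0.066
2 rows [0.034, 0.034, 3.156] [0.029, -0.008, 0.011] min [0.56  0.255 0.189] max [0.571 0.256 0.219]
along 0.2431 Ftool [0.1 0.7 0.7] Mtool [ 1.29 -0.06 -0.04]
```

play_rows([
  [0.07,0.07,1.5,0,0,0],
  [0,0,2.0,0,0,0],
  [0,0,1.5,0,0,0],
  [0,0,1.0,0,0,0],
  [0,0,0.5,0,0,0],
  [0,0,0,0,0,0],
  [0,0,0,0,0,0],
])

```text
clock: 29.42
tool_pos: [0.5597, 0.2543, 0.1888]
orientation: [160.0, 0.0, -86.3]
force: [0.3, -0.9, -0.7]
opening: 0.0655
gripper_force: 30.0
```

```bash
python3 -c "
from st import *
rep(.16)"
```

```text
t 29.42 p [0.5597 0.2543 0.1888] rpy [ 1.6001e+02  5.0000e-02 -8.6330e+01] q [ 36.   28.5   7.2 -10.6 -85.8 -29.9] F [ 0.3 -0.9 -0.7] open 0.0655
1 rows [-0.039, 0.012, 1.987] [-0.063, 0.051, -0.009] min [0.553 0.254 0.17 ] max [0.553 0.254 0.17 ]
along 0.1799 Ftool [ 0.9 -0.5  0.6] Mtool [ 1.3  -0.01 -0.01]
```

play_rows([
  [-0.04,0,0.7,0,0,0],
  [0,0,0.6,0,0,0],
  [0,0,0.5,0,0,0],
  [0,0,0.4,0,0,0],
  [0,0,0.3,0,0,0],
  [0,0,0.2,0,0,0],
  [0,0,0,0,0,0],
  [0,0,0,0,0,0],
])

```text
clock: 30.08
tool_pos: [0.55, 0.2545, 0.1626]
orientation: [159.9, 0.0, -86.3]
force: [-0.5, 0.0, -2.0]
opening: 0.0658
gripper_force: 30.0
```

```bash
python3 -c "
from st import *
rep(.143)"
```

```text
t 30.08 p [0.55   0.2545 0.1626] rpy [ 1.5995e+02  3.0000e-02 -8.6300e+01] q [ 36.4  28.9   4.3 -10.8 -82.6 -29.7] F [-0.5  0.  -2. ] open 0.0658
1 rows [0.049, 0.001, 0.894] [-0.003, 0.03, 0.013] min [0.547 0.254 0.154] max [0.547 0.254 0.154]
along 0.1519 Ftool [-0.1 -0.2  2.1] Mtool [ 1.31 -0.05 -0.05]
```

play_rows([
  [0.03,0,0.2,0,0,0],
  [0,0,0.2,0,0,0],
  [0,0,0.15,0,0,0],
  [0,0,0.15,0,0,0],
  [0,0,0,0,0,0],
  [0,0,0,0,0,0],
])

```text
clock: 30.58
tool_pos: [0.5475, 0.254, 0.156]
orientation: [159.9, 0.0, -86.3]
force: [0.7, -0.3, -0.5]
opening: 0.066
gripper_force: 30.0
```

```bash
python3 -c "
from st import *
rep(.143)"
```

```text
t 30.58 p [0.5475 0.254  0.156 ] rpy [ 1.5994e+02  3.0000e-02 -8.6300e+01] q [ 36.5  29.    3.5 -10.9 -81.7 -29.6] F [ 0.7 -0.3 -0.5] open 0.066
1 rows [0.014, -0.008, 0.183] [0.007, 0.032, 0.007] min [0.547 0.254 0.154] max [0.547 0.254 0.154]
along 0.1448 Ftool [ 0.3 -0.8  0.3] Mtool [ 1.35 -0.07 -0.  ]
```

play_rows([
  [0,0,0.1,0,0,0],
  [0,0,0.08,0,0,0],
  [0,0,0,0,0,0],
  [0,0,0,0,0,0],
])

```text
clock: 30.92
tool_pos: [0.5471, 0.2541, 0.1547]
orientation: [160.0, 0.0, -86.3]
force: [-0.0, 0.0, 1.8]
opening: 0.0657
gripper_force: 30.0
```

```bash
python3 -c "
from st import *
rep(.143)"
```

```text
t 30.92 p [0.5471 0.2541 0.1547] rpy [ 1.5998e+02  5.0000e-02 -8.6300e+01] q [ 36.5  29.    3.4 -10.9 -81.5 -29.6] F [-0.   0.   1.8] open 0.0657
1 rows [0.021, -0.001, 0.052] [-0.034, 0.044, 0.021] min [0.547 0.254 0.154] max [0.547 0.254 0.154]
along 0.1435 Ftool [-0.   0.7 -1.7] Mtool [ 0.97 -0.19  0.  ]
```

Contact, as expected. A last light press, then release.

play_rows([
  [0,0,0.08,0,0,0],
  [0,0,0,0,0,0],
  [0,0,0,0,0,0],
])

```text
clock: 31.17
tool_pos: [0.5471, 0.2541, 0.1547]
orientation: [160.0, 0.1, -86.3]
force: [0.3, 0.2, 6.0]
opening: 0.0658
gripper_force: 30.0
```

play_rows([
  [0,0,-0.06,0,0,0],
  [0,0,0,0,0,0],
  [0,0,0,0,0,0],
  [0,0,0,0,0,0],
  [0,0,0,0,0,0],
  [0,0,0,0,0,0],
], grip=8.76)

```text
clock: 31.67
tool_pos: [0.5467, 0.254, 0.154]
orientation: [159.9, 0.0, -86.3]
force: [0.0, 0.5, 0.9]
opening: 0.0874
gripper_force: 0.0
```

play_rows([
  [0,0,-1.0,0,0,0],
  [0,0,-2.0,0,0,0],
  [0,0,-3.0,0,0,0],
  [0,0,-3.5,0,0,0],
  [2.5,0,-2.0,0,0,0],
  [3.8,0,0,0,0,0],
  [3.8,0,0,0,0,0],
  [3.8,0,0,0,0,0],
  [3.8,0,0,0,0,0],
  [3.8,0,0,0,0,0],
  [3.8,0,0,0,0,0],
  [3.8,0,0,0,0,0],
  [2,0,0,0,0,0],
  [0,0,0,0,0,0],
  [0,0,0,0,0,0],
])

```text
clock: 32.92
tool_pos: [0.6063, -0.0554, 0.2625]
orientation: [160.0, 0.0, -86.5]
force: [-0.4, 0.0, 0.5]
opening: 0.0876
gripper_force: 0.0
```

```bash
python3 - <<'E'
from st import *
go(); I=[]
for c in("top","scene"):
    s=snapshot(c); x,y=(215,120) if c=="top" else (270,150)
    im=s["frame"][y:y+150,x:x+200,::-1].copy(); im=cv2.resize(im,(400,300),interpolation=cv2.INTER_CUBIC)
    for k in(.038,.076):
        cv2.polylines(im,[np.round((proj(s,cup(O+k*a,a,PR[3:])[0])-[x,y]+.5)*2).astype(np.int32)],1,(0,255,0),1)
    I.append(im)
    for t in("red","blue"): print(c,t,[(np.round(d["position"],4).tolist(),round(d["score"],2)) for d in spot_point(c,t)])
print("expect",O+.038*a,O+.076*a)
cv2.imwrite("pics/end.png",np.hstack(I))
E
```

```text
t 32.92 p [ 0.6063 -0.0554  0.2625] rpy [ 1.5997e+02  3.0000e-02 -8.6450e+01] q [ 11.4  25.9   9.5  -2.7 -93.4  -7.6] F [-0.4  0.   0.5] open 0.0876
top red [([0.513, -0.4146, 0.0015], 0.98), ([0.5222, 0.2523, 0.0899], 0.91)]
top blue [([0.3525, -0.0395, 0.0018], 0.94), ([0.5094, 0.2545, 0.0554], 0.74)]
scene red [([0.638, -0.4482, 0.0255], 0.75), ([0.5206, 0.2532, 0.0924], 0.62)]
scene blue [([0.6622, 0.0251, -0.0022], 0.48), ([0.5116, 0.2532, 0.0545], 0.47), ([0.3537, -0.0364, -0.0005], 0.44)]
expect [0.51100296 0.25154086 0.05559616] [0.52400591 0.25238173 0.09129233]
```

View pics/end.png

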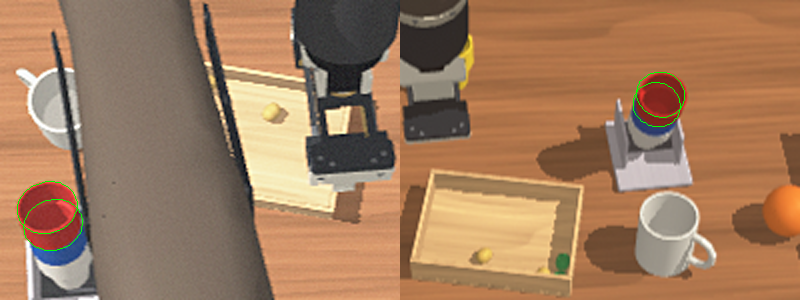

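The stack sits as expected: red's rim at (50,210) in the top view and (660,95) in the scene view, blue below it and white at the bottom. The sweets are in the tray and the gripper is clear, so I hand the job in.

```bash
python3 -c "
from plant import *
print(close_job())"
```

```text
the job is handed in; nothing more can be done
None
```

I tipped all four sweets into the tray, nested blue fully home in the caddy's white beaker and the empty red fully home in blue, mouths up, and handed the job in at about 33 s; its verdict was not shown.

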